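Release the terminal cover and push it off its seat

ROBOT

A 6-joint arm with a two-finger parallel gripper is mounted at the origin on a cart in front of the work surface, level with it; the furniture and walls round the work are solid. World frame = base frame: x ahead of the robot, y to its left, z up, the work surface at z = 0. Lengths are in m, angles in rad, forces in N, time in s.
With the tool pointing down it reaches from about 0.3 to 0.85 m from the base axis. Payload 4.2 kg.
Tool frame: the origin (TCP) lies at the very end of the fingers, on their centre line; the grasp point (between the pads) lies 19 mm behind it (robot.grip_depth is the distance from the TCP to the grasp point, in m); z points along the fingers, y is the line along which they close (so a half turn about z gives the same grasp; the last joint's range is limited). The gripper opens to 91 mm and grips with 3 to 60 N. Pads are 32 mm wide; open, the fingers measure 118 mm over their backs; the gripper's body (76 mm by 178 mm) begins 60 mm behind the grasp point.
Start: joints at [1.215, 0.32, 1.565, -0, 1.257, -0.02], TCP at [0.189, 0.543, 0.214] pointing down, gripper open.
Joint ranges: [-3.11, 3.11], [-0.84, 2.01], [0.21, 2.61], [-1.34, 4.49], [0.05, 2.63], [-2.56, 2.56]. Speed limits (rad/s): [2.57, 2.57, 3.14, 3.14, 3.14, 3.14].

INTERFACE

Orientations are given as a unit quaternion [w, x, y, z].
In Python, from cell import robot, snapshot, job_done gives the robot as it stands. The module is installed in compiled form; this text tells all that it offers.
- The arm moves only by the shell command python3 -m crank 'ROWS' [FORCE]. ROWS is JSON, a list of rows, each a list of 3 entries, a list of its own where there are three numbers: the shift along the tool's x, y, z in cm, then the turn about the tool's z in rad, then the opening, from -1 (shut) to 1 (fully open). A call has 1 to 8 rows; each row shifts and turns the commanded pose from where the row before left it, along the tool's axes as they then stand; what a row does not reach is not made up. A row lasts 1/12 s, in which the tool goes at most 41.7 mm and 7.16 degrees, less where a joint would pass 70% of its speed; a pose out of reach is approached as far as the arm can. A call with a gripper value outside its range is refused whole. The fingers move at their own pace and stop on an object; FORCE is the grip in N (left out, the last holds). Time passes only in rows, so rows that do not move let the fingers close. It gives the time, the measured TCP pose, the force, the opening and the grip force at its end, in the units of the state.
- robot.get_obs(): the state, without advancing time (a new reading comes with each control period).
- snapshot(name): name is "side" or "top" or "wrist"; returns a dict with "img" (480x640x3 uint8, blue, green, red), "camera_matrix" (3x3 intrinsics, pixels), "rvec" (rotation vector, rad) and "tvec" (3), from world to camera coordinates, as OpenCV has them. Camera axes: x right, y down, z forward; pixel columns grow to the right and rows downward; lengths in m; the calibration is good to about 2 mm. A picture is of the moment at which its call begins. There is no depth.
- job_done(): hands the job in; it is judged then, once.
The state is a dict: "t": time; "q": joint angles; "qvel": joint speeds; "effort": joint torques, N m; "tcp_pos": TCP position; "orientation": TCP orientation; "force": force on the tool from outside, world axes, zero at the start; "wrist_torque": the same for the moment, N m; "width": opening from 0.0 (shut) to 1.0 (fully open); "finger_force": force on a finger pad.
Only numpy, scipy, OpenCV 4.12 (cv2) and the standard library are available. Lean on these libraries where they do the work, as an engineer would, in place of code of your own. Each camera call takes 0.05 s, during which the arm holds its last target. There are 200 camera calls.

TASK

Open the terminal box on the counter: press its snap tab, the ribbed pad standing out at the side, all the way in with the fingertips (it stays in), then push the released white cover along its rails off its seat until it lies flat and entirely on the parking shelf at the far end of its track. Touch and push only: do not take the cover between the fingers or lift it, and leave the loose parts round the box where they are.

Things in the scene. Friction and masses are not known exactly. Their poses are not given: they have to be found in the camera images.
- terminal_box: Grey terminal box, fixed, 260 x 96 mm; the flat track the cover rides on is 40 mm above the counter. Origin on the counter under the seat's centre; x along the track, the way to push the cover; y to the snap tab's side; z up. The box reaches from x = -70 to 190 mm.
- seat_mid (a point): Middle of the cover's seat on the track (box x = y = 0, z = 40 mm), axes as the box. Seat: x = -48 to 60 mm, between rails at y = +-41 to 48 mm, tops 52 mm above the counter; their lips (inner edges y = +-34 mm, underside 48.7 mm above the counter) reach over the cover's flange. Behind it, at x = -53 to -48.5 mm, a back stop, top 44.5 mm above the counter.
- shelf_mid (a point): Middle of the parking shelf, at box x = 122 mm, z = 40 mm: the level continuation of the track, box x = 60 to 184 mm, low guides at its sides (tops 45 mm above the counter), end stop at x = 184 to 190 mm (top 50 mm). The cover lies entirely on the shelf when its origin is within 17 mm along x of this point; then it meets the end stop.
- cover: Loose white plastic cover, about 0.14 kg: flange 90 x 76 x 6 mm (x, y, z) carrying a hood 62 mm wide, from x = -45 to 40 mm, top at z = 22 mm. Origin at the centre of its underside, x along the track like the box's. It starts on the seat, origin within 1.5 mm of seat_mid. Push on the hood's upright back face at x = -45 mm.
- cover_back (a point): Point in the middle of the back face of the cover's hood, 14 mm above the cover's underside (54 mm above the counter). Axes as the cover's.
- snap_tab (a joint): Travel of the snap tab straight down in m: 0 = out (its catch stands in front of the cover and blocks it), 0.010 = fully in, at its stop. The cover is free from about 0.0075 on. Moving it takes about 4 N; it does not spring back but stays where it was pressed to.
- tab_top (a point): Centre of the top of the snap tab's black ribbed pad, 26 mm (along the track) by 28 mm; pressed straight down from above. It lies at x = 52 mm, y = 73 mm of the box, 54 mm above the counter when out and 44 mm when fully in; from the pad an arm 10 mm wide, top 47 mm above the counter when out, runs into the track as the catch.
- relay: small cream relay, upright, 22x28x34 mm; origin under its centre. A bystander: leave it alone.
- capacitor: dark blue can capacitor lying down, 35x53x35 mm; origin under its centre. A bystander: leave it alone.
- coupling: round silver shaft coupling, upright, 29 mm across, 30 mm tall; origin under its centre. A bystander: leave it alone.
- heatsink: finned aluminium heatsink, 45x60x24 mm; origin under its centre. A bystander: leave it alone.

How it is judged:
On the way, in this order (a step that is already met when the one before it is completed fails the run):
1. the snap tab is pressed in (8.5 mm or more) while the cover is still on its seat (value of joint snap_tab above 0.0085 m and x of cover in the frame of terminal_box below 0.01 m), for 0.1 s.
2. the cover lies on the parking shelf (x of cover in the frame of terminal_box between 0.102 and 0.145 m and y of cover in the frame of terminal_box between -0.008 and 0.008 m and z of cover in the frame of terminal_box between 0.036 and 0.044 m and angle between cover's own z axis and vertical below 0.08 rad), for 0.2 s.
At the end, for the whole second after the job is handed in: The cover lies still and flat on the parking shelf, clear of the seat (its origin 102 to 145 mm along the track from the seat's centre, within 8 mm of the middle, tilt under 0.08 rad, height within 4 mm), and the snap tab is still in by at least 8.5 mm (all of step 2 and value of joint snap_tab above 0.0085 m and linear speed of cover below 0.02 m/s); the robot touches nothing.
It fails at once if the cover is lifted more than 10 mm off its track or tipped by more than 0.3 rad (z of cover in the frame of terminal_box above 0.05 m or angle between cover's own z axis and vertical above 0.3 rad).
It fails at once if the cover's hood is taken between the fingers (x of the grasp point in the frame of cover between -0.035 and 0.032 m and y of the grasp point in the frame of cover between -0.025 and 0.025 m and z of the grasp point in the frame of cover below 0.035 m and contact force between the fingers and cover above 0.5 N).
It fails at once if a loose part beside the box is moved by more than 20 mm (distance of any of relay, capacitor, coupling, heatsink from where it was at the start of the episode above 0.02 m).
It also fails if it takes over 45 s, if anything falls off the work surface, if the arm or the gripper's body presses on something with over 40 N, if the wrist force passes 120 N, or if a joint passes its speed limit or range.

## Working session

There is one attempt and no reset: what is moved stays moved. The work goes in short steps, Python scripts to look and compute and a shell command to move; the robot and the scene stay as the last step left them, time stands still between calls to the robot, and variables do not carry over. Pictures are saved under pics/ and viewed, at most 10 in all, crops included, and the job is handed in when it is done.

```bash
mkdir -p pics
python3 - <<'E'
from cell import robot,snapshot
import cv2,numpy as np
for n in("top","side"):
    s=snapshot(n); cv2.imwrite(f"pics/{n}0.png",s["img"]); np.savez(f"{n}0.npz",**s)
    R=cv2.Rodrigues(np.array(s["rvec"],float))[0]; print(n,s["camera_matrix"],-R.T@np.ravel(s["tvec"]))
print(robot.get_obs())
E
```

```text
top [[461.64922821   0.         323.61328322]
 [  0.         461.64922821 236.0751644 ]
 [  0.           0.           1.        ]] [ 0.44953736 -0.04554937  0.92582208]
side [[528.8424845    0.         324.15592524]
 [  0.         528.8424845  225.78412924]
 [  0.           0.           1.        ]] [ 0.4083241  -0.82145994  0.53070731]
{'t': 0.1, 'q': array([ 1.21500791e+00,  3.20245608e-01,  1.56553771e+00,  8.11688711e-06,
        1.25738750e+00, -2.00064652e-02]), 'qvel': array([ 0.00071069, -0.00069448, -0.00368894, -0.00187025, -0.00109373,
       -0.0005571 ]), 'effort': array([-8.24402578e-04, -4.13333309e+01, -2.32509863e+01,  7.27959559e-02,
        4.22364625e-02, -8.60806790e-05]), 'tcp_pos': array([0.18931409, 0.54247584, 0.21320172]), 'orientation': array([-1.51187704e-04,  1.67104537e-01,  9.85938868e-01, -7.74474014e-04]), 'force': array([ 0.60692178,  0.35315616, -0.27393835]), 'wrist_torque': array([-0.01672374,  0.03753557, -0.00824649]), 'finger_force': 0.0, 'width': 0.9965493105265636}
```

View pics/top0.png

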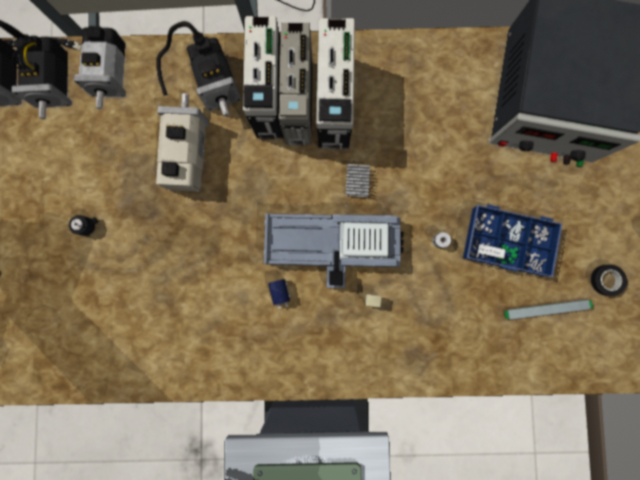

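View pics/side0.png

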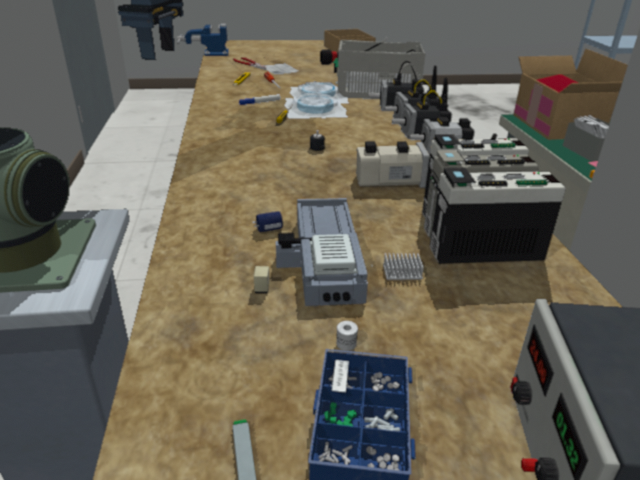

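The top view shows the box with the white cover at about (365,240), the shelf to its left towards world +y, and the black tab pad at about (336,278), on the robot's side. The relay is at (373,301), the capacitor at (279,292), the coupling at (443,240) and the heatsink at (358,181). Next I'll measure with masks.

```bash
cat > h.py <<'E'
import cv2,numpy as np
def ray(s,uv,z):
    K=np.array(s["camera_matrix"],float);R=cv2.Rodrigues(np.array(s["rvec"],float))[0];C=-R.T@np.ravel(s["tvec"])
    uv=np.atleast_2d(uv).astype(float)
    d=np.c_[uv,np.ones(len(uv))]@np.linalg.inv(K).T@R
    return C+d*((z-C[2])/d[:,2])[:,None]
def proj(s,P):
    return cv2.projectPoints(np.array(P,float).reshape(-1,1,3),np.array(s["rvec"],float),np.array(s["tvec"],float),np.array(s["camera_matrix"],float),None)[0].reshape(-1,2)
def big(m,x0,y0,x1,y1):
    k=np.zeros(m.shape,np.uint8);k[y0:y1,x0:x1]=m[y0:y1,x0:x1]
    c=max(cv2.findContours(k,cv2.RETR_EXTERNAL,cv2.CHAIN_APPROX_NONE)[0],key=cv2.contourArea)
    return c[:,0,:]
E
python3 - <<'E'
from h import *
def show(nm,s,c,z):
    w=ray(s,c,z)*1000; r=cv2.minAreaRect(w[:,:2].astype(np.float32)); print(nm,len(c),c.min(0),c.max(0),np.round(r[0],1),np.round(r[1],1),round(r[2],2))
for n,rois in (("top",dict(cover=(338,215,395,265),tab=(325,264,350,292),box=(255,205,412,275),relay=(360,290,390,312),cap=(262,275,295,310),coup=(430,228,458,252))),
          ("side",dict(cover=(305,228,362,280),tab=(274,225,301,250),relay=(245,260,275,296)))):
    s=dict(np.load(n+"0.npz")); im=s["img"]; h=cv2.cvtColor(im,cv2.COLOR_BGR2HSV); mn=im.min(2).astype(int);mx=im.max(2).astype(int)
    M=dict(cover=(mn>170),tab=(mx<62),box=((h[...,0]>85)&(h[...,0]<135)&(mx>60))|(mn>150),relay=mn>125,cap=(h[...,0]>100)&(h[...,0]<135)&(h[...,1]>90),coup=mn>120)
    Z=dict(cover=.062,tab=.054,box=.05,relay=.034,cap=.018,coup=.03)
    for k,r in rois.items():
        m=M[k].astype(np.uint8)
        if k in("cover","box"): m=cv2.morphologyEx(m,cv2.MORPH_CLOSE,np.ones((5,5)))
        try: show(n+" "+k,s,big(m,*r),Z[k])
        except Exception as e: print(n,k,e)
s=np.load("top0.npz")["img"][195:320,250:460]
cv2.imwrite("pics/crop.png",cv2.resize(s,None,fx=3.8,fy=3.8,interpolation=cv2.INTER_CUBIC))
E
```

```text
top cover 153 [340 223] [386 256] [ 525.6 -116.3] [86.6 62.3] 88.53
top tab 56 [330 264] [343 285] [461.3 -65. ] [24.5 39.4] 88.65
top box 398 [264 214] [400 274] [519. -58.] [258.6 113.3] 88.01
top relay 41 [366 295] [379 305] [ 411.4 -133.1] [24.9 19. ] 88.21
top cap 63 [270 281] [288 303] [430.6  47.9] [40.7 29.4] 13.28
top coup 43 [435 232] [450 246] [ 525.8 -273.4] [29.3 27.4] 88.69
side cover 121 [313 234] [353 262] [ 528.  -118.8] [81.3 58.6] 87.39
side tab 66 [278 232] [300 248] [461.4 -75.7] [50.4 36.9] 86.59
side relay 38 [255 266] [268 275] [ 412.3 -131.2] [24.6 20.3] 80.86
```

View pics/crop.png

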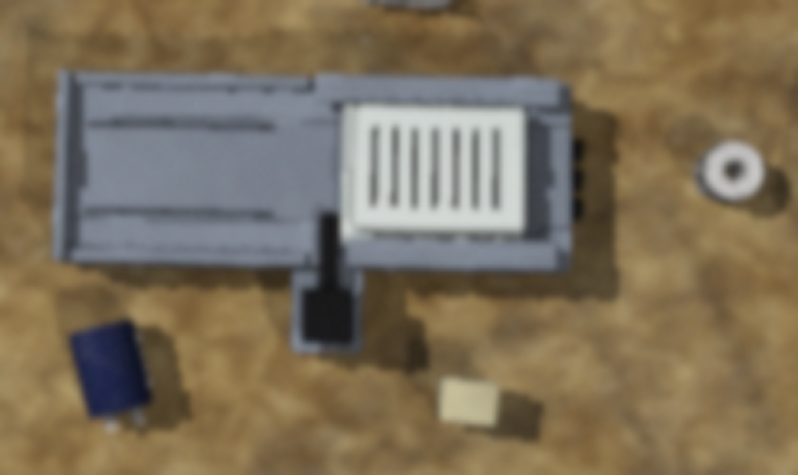

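The crop shows the pad at crop x 303–352, y 288–343, which is about (336.2, 277.9) in the full image. The hood and its surroundings are clear. The box's x axis is close to world +y, at a yaw of about 88.5°.

```bash
python3 - <<'E'
from h import *
s=dict(np.load("top0.npz"))
print(ray(s,[250+327.5/3.8-.4,195+315/3.8-.4],.054)*1000)
# box corners in crop -> L,R outer edges at z .05
for p in((62,72),(316,78),(318,100),(568,80),(568,270),(58,264)): print(p,np.round(ray(s,np.array(p)/3.8+[249.6,194.6],.05)[0,:2]*1000,1))
E
python3 -m crank '[[[0,0,0],-0.103,-1],[[0,0,0],-0.103,-1],[[0,0,0],-0.103,-1],[[-1.75,-3.7,0],0,-1],[[-1.75,-3.7,0],0,-1],[[-1.75,-3.7,0],0,-1],[[-1.75,-3.7,0],0,-1],[[-1.75,-3.7,0],0,-1]]' 20
```

```text
[[455.71164643 -63.52380236  54.        ]]
(62, 72) [580.8  67.2]
(316, 78) [574.8 -60.8]
(318, 100) [563.6 -61.5]
(568, 80) [ 570.8 -187.5]
(568, 270) [ 475.4 -183.9]
(58, 264) [484.1  70.2]
t: 0.77
tcp_pos: [0.2721, 0.3537, 0.2135]
orientation: [-0.0, 0.013, 1.0, -0.0]
force: [1.3, -0.6, 0.2]
width: 0.449
finger_force: 0.0
```

```bash
python3 -m crank '[[[-1.8,-3.7,0],0,-1],[[-1.8,-3.7,0],0,-1],[[-1.8,-3.7,0],0,-1],[[-1.8,-3.7,0],0,-1],[[-1.8,-3.7,0],0,-1],[[-1.8,-3.7,0],0,-1],[[-1.8,-3.7,0],0,-1],[[-1.8,-3.7,0],0,-1]]'
python3 -m crank '[[[-1.7,-3.9,0],0,-1],[[-1.7,-3.9,0],0,-1],[[-1.6,-3.8,0],0,-1],[[0,0,4],0,-1],[[0,0,4],0,-1],[[0,0,3],0,-1],[[0,0,0],0,-1],[[0,0,0],0,-1]]'
```

```text
t: 1.43
tcp_pos: [0.4081, 0.0538, 0.2139]
orientation: [0.0, 0.013, 1.0, 0.0]
force: [0.7, 0.9, -0.2]
width: 0.008
finger_force: 0.0
t: 2.1
tcp_pos: [0.4533, -0.0597, 0.1031]
orientation: [-0.002, 0.013, 1.0, 0.0]
force: [0.3, 0.6, -0.1]
width: 0.006
finger_force: 0.0
```

```bash
python3 -m crank '[[[-0.2,-0.3,0],0,-1],[[0,0,2],0,-1],[[0,0,1.6],0,-1],[[0,0,0],0,-1]]'
python3 - <<'E'
from cell import snapshot
import cv2
a=[]
for n,(x,y,X,Y) in (("top",(250,190,430,320)),("side",(230,170,410,300))):
    a.append(cv2.resize(snapshot(n)["img"][y:Y,x:X],(400,289),interpolation=cv2.INTER_CUBIC))
cv2.imwrite("pics/press.png",cv2.hconcat(a))
E
```

```text
t: 2.43
tcp_pos: [0.4563, -0.0628, 0.0681]
orientation: [-0.0, 0.013, 1.0, 0.0]
force: [-1.3, 0.6, 0.5]
width: 0.006
finger_force: 0.0
```

View pics/press.png

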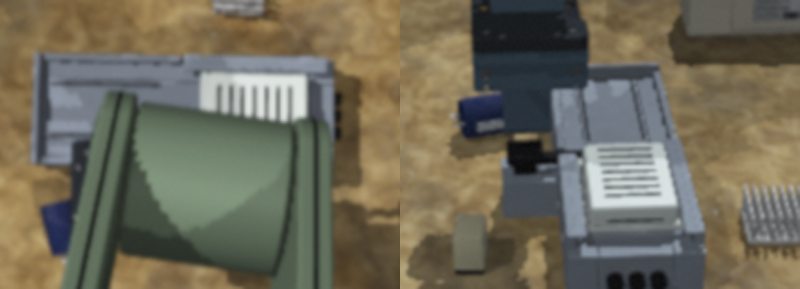

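The side crop shows the fingers (crop x 500–555, bottom at y 133) just behind and above the pad (x 508–545, y 138–168). I'll check with projections.

Run:
```python
from h import *
s=dict(np.load("side0.npz"))
f=lambda P:np.round((proj(s,P)-[230,170])*[400/180,289/130]+[400,0],1)
print("tip corners",f([[.4563+a,-.0628+b,.068] for a in(-.016,.016) for b in(-.0135,.0135)]).tolist())
print("pad corners",f([[.4555+a,-.063+b,.054] for a in(-.014,.014) for b in(-.013,.013)]).tolist())
```

```text
tip corners [[502.8, 141.0], [500.8, 122.4], [545.8, 138.8], [542.7, 120.4]]
pad corners [[504.8, 156.5], [502.9, 138.4], [542.1, 154.6], [539.2, 136.6]]
```

```bash
python3 -m crank '[[[0,0,0.8],0,-1],[[0,0,0.4],0,-1],[[0,0,0.3],0,-1],[[0,0,0.3],0,-1],[[0,0,0],0,-1],[[0,0,0],0,-1]]'
```

```text
t: 3.03
tcp_pos: [0.4561, -0.0628, 0.0499]
orientation: [-0.0, 0.013, 1.0, 0.0]
force: [0.2, 0.7, -0.4]
width: 0.004
finger_force: 0.0
```

```bash
python3 -m crank '[[[0,0,0.3],0,-1],[[0,0,0.2],0,-1]]';python3 -m crank '[[[0,0,0.1],0,-1],[[0,0,0.1],0,-1]]'
```

```text
t: 3.2
tcp_pos: [0.4562, -0.0628, 0.045]
orientation: [0.0, 0.013, 1.0, 0.0]
force: [-0.1, -0.2, 3.3]
width: 0.005
finger_force: 1.7
t: 3.37
tcp_pos: [0.4563, -0.0629, 0.0441]
orientation: [0.0, 0.013, 1.0, 0.0]
force: [-5.8, 0.3, 23.9]
width: 0.005
finger_force: 12.2
```

Run:
```python
from cell import snapshot
import cv2
cv2.imwrite("pics/press2.png",cv2.resize(snapshot("side")["img"][190:280,250:370],(800,600),interpolation=cv2.INTER_CUBIC))
```

```text
(no output)
```

View pics/press2.png

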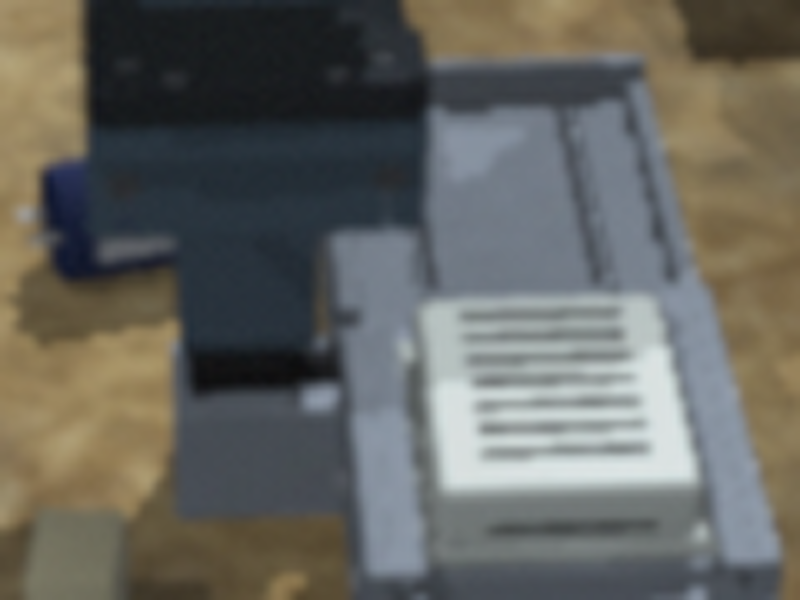

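The tab met its stop: 24 N at z = 44.1 mm. The picture shows the fingertips on the black pad (about 190–310, 370) with the pad flush with its housing, and the cover still seated. Next I'll lift and go behind the cover.

```bash
python3 -m crank '[[[0,0,-3.3],0,-1],[[0,0,-3.3],0,-1],[[-1.8,-3.15,0],0,-1],[[-1.8,-3.15,0],0,-1],[[-1.8,-3.15,0],0,-1],[[-1.7,-3.15,0],0,-1],[[0,0,0],0,-1]]'; python3 -m crank '[[[0,0,2.5],0,-1],[[0,0,2.0],0,-1],[[0,0,1.0],0,-1],[[0,0,0],0,-1],[[0,0,0],0,-1]]'
python3 - <<'E'
from cell import snapshot
import cv2
a=[cv2.resize(snapshot(n)["img"][y:y+150,x:x+140],(400,429),interpolation=cv2.INTER_CUBIC) for n,x,y in(("top",320,190),("side",260,180))]
cv2.imwrite("pics/behind.png",cv2.hconcat(a))
E
```

```text
t: 4.0
tcp_pos: [0.5273, -0.1961, 0.1087]
orientation: [0.002, 0.015, 1.0, -0.002]
force: [2.0, 0.5, -0.5]
width: 0.004
finger_force: 0.0
t: 4.42
tcp_pos: [0.5235, -0.1904, 0.0536]
orientation: [-0.0, 0.013, 1.0, 0.0]
force: [-0.2, -0.1, 1.1]
width: 0.004
finger_force: 0.0
```

View pics/behind.png

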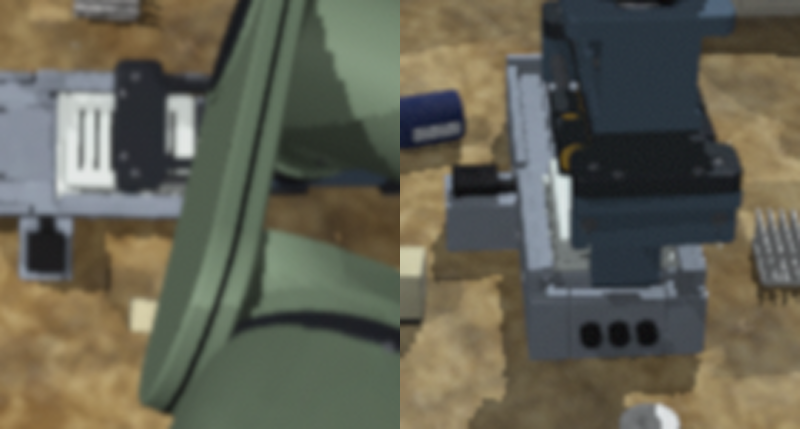

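The top crop shows the tab in and the gripper behind the cover. In the side crop the fingers (590–660) are centred on the box (527–705). I'll lower slightly and push slowly.

```bash
python3 -m crank '[[[0,0,0.3],0,-1],[[0,0.5,0],0,-1],[[0,0.4,0],0,-1],[[0,0.3,0],0,-1],[[0,0.3,0],0,-1],[[0,0.3,0],0,-1],[[0,0.3,0],0,-1]]';python3 -m crank '[[[0,0.5,0],0,-1],[[0,0.5,0],0,-1],[[0,0.5,0],0,-1],[[0,0.5,0],0,-1]]'
```

```text
t: 5.1
tcp_pos: [0.5245, -0.1696, 0.0511]
orientation: [0.0, 0.013, 1.0, -0.0]
force: [0.8, -0.7, 0.5]
width: 0.008
finger_force: 0.5
t: 5.43
tcp_pos: [0.525, -0.1493, 0.051]
orientation: [0.0, 0.013, 1.0, -0.0]
force: [-0.1, -2.1, 0.3]
width: 0.005
finger_force: 0.8
```

```bash
python3 -m crank '[[[0,0.6,0],0,-1],[[0,0.6,0],0,-1],[[0,0.6,0],0,-1],[[0,0.6,0],0,-1],[[0,0.6,0],0,-1],[[0,0.6,0],0,-1],[[0,0.6,0],0,-1],[[0,0.5,0],0,-1]]';python3 -m crank '[[[0,0.6,0],0,-1],[[0,0.6,0],0,-1],[[0,0.6,0],0,-1],[[0,0.6,0],0,-1],[[0,0.5,0],0,-1],[[0,0.4,0],0,-1],[[0,0.3,0],0,-1],[[0,0,0],0,-1]]'
python3 - <<'E'
from cell import snapshot
from h import *
a=[]
for n,x,y in(("top",250,190),("side",260,170)):
    s=snapshot(n);np.savez(n+"1.npz",**s);a.append(cv2.resize(s["img"][y:y+150,x:x+140],(400,429),interpolation=cv2.INTER_CUBIC))
cv2.imwrite("pics/push.png",cv2.hconcat(a))
E
```

```text
t: 6.1
tcp_pos: [0.5262, -0.1021, 0.051]
orientation: [0.0, 0.013, 1.0, -0.0]
force: [-0.4, -1.9, 2.9]
width: 0.006
finger_force: 1.3
t: 6.77
tcp_pos: [0.5269, -0.0659, 0.0508]
orientation: [-0.0, 0.013, 1.0, 0.0]
force: [-0.4, 0.1, -0.2]
width: 0.007
finger_force: 0.0
```

View pics/push.png

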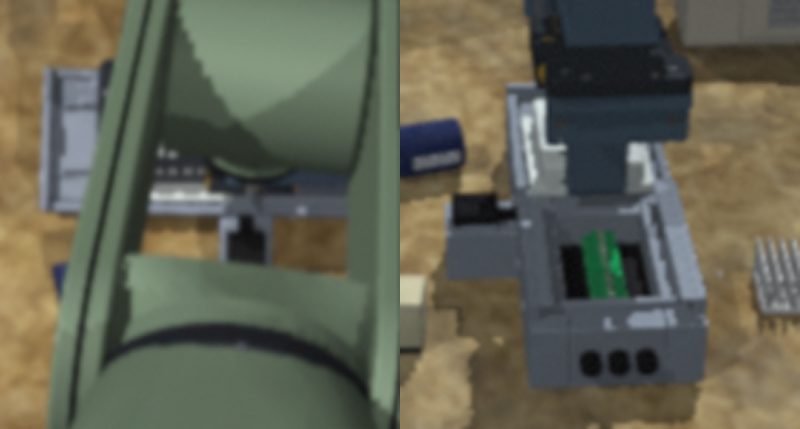

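The side crop shows the seat uncovered and the cover sliding between the guides, its back edge at about crop y 195. The pushing force is small. I'll push 12 mm more, then retreat and measure.

```bash
python3 -m crank '[[[0,0.3,0],0,-1],[[0,0.3,0],0,-1],[[0,0.3,0],0,-1],[[0,0.3,0],0,-1],[[0,0,0],0,-1],[[0,-1,0],0,-1],[[0,-1.5,0],0,-1]]'; python3 -m crank '[[[0,-1,-3.5],0,-1],[[0,0,-4],0,-1],[[0,-4,0],0,-1],[[0,-4,0],0,-1],[[0,-4,0],0,-1],[[0,-4,0],0,-1],[[0,-4,0],0,-1],[[0,0,0],0,-1]]'
python3 - <<'E'
from cell import snapshot
from h import *
a=[]
for n,x,y in(("top",250,190),("side",260,170)):
    s=snapshot(n);np.savez(n+"2.npz",**s);im=s["img"];a.append(cv2.resize(im[y:y+150,x:x+140],(400,429),interpolation=cv2.INTER_CUBIC))
    m=cv2.morphologyEx((im.min(2)>160).astype(np.uint8),cv2.MORPH_CLOSE,np.ones((5,5)))
    c=big(m,*((258,210,345,268) if n=="top" else (295,195,360,245)))
    w=ray(s,c,.062)*1000;r=cv2.minAreaRect(w[:,:2].astype(np.float32));print(n,c.min(0),c.max(0),r)
cv2.imwrite("pics/end.png",cv2.hconcat(a))
E
```

```text
t: 7.45
tcp_pos: [0.5268, -0.0795, 0.051]
orientation: [0.0, 0.012, 1.0, 0.0]
force: [-0.1, -0.7, 0.2]
width: 0.007
finger_force: 0.0
t: 8.12
tcp_pos: [0.5208, -0.2973, 0.126]
orientation: [0.001, 0.016, 1.0, -0.002]
force: [0.6, 0.1, 0.9]
width: 0.005
finger_force: 0.0
top [277 220] [324 259] ((528.3870239257812, 1.0177040100097656), (88.06262969970703, 73.6026840209961), 88.70794677734375)
side [302 202] [320 232] ((504.8497314453125, -14.883060455322266), (106.08940887451172, 31.143768310546875), 84.78217315673828)
```

View pics/end.png

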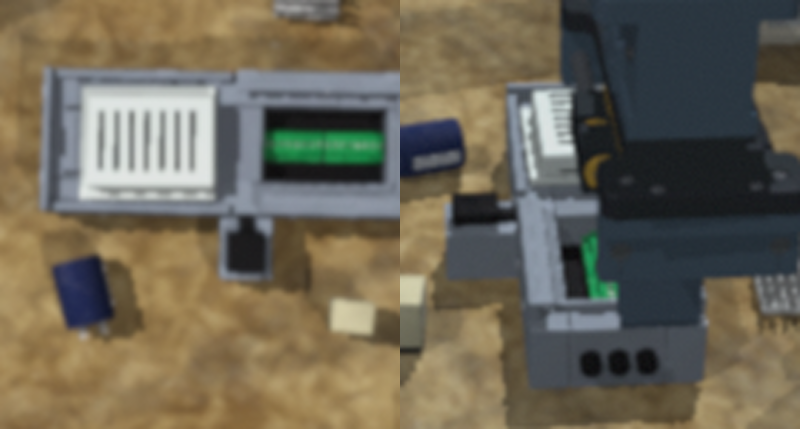

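The top crop shows the cover flat between the shelf guides (crop x 80–215), about 15–20 mm short of the end stop. That puts it about 118 mm along the track, inside 102–145. The tab is in, the loose parts have not moved and the arm is clear.

```bash
python3 -c "
from cell import job_done
print(job_done())"
```

```text
the job is handed in; nothing more can be done
None
```

The job is handed in: the snap tab is pressed to its stop and the cover lies flat on the parking shelf, about 118 mm along the track by my measurement; the loose parts look unmoved and the arm is clear, but the hand-in returned no verdict.

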